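Seal a pressure vessel to the first click of its torque handle

ROBOT

A 6-joint arm with a two-finger parallel gripper is mounted at the origin on a cart in front of the work surface, level with it; the furniture and walls round the work are solid. World frame = base frame: x ahead of the robot, y to its left, z up, the work surface at z = 0. Lengths are in mm, angles in rad, forces in N, time in s.
With the tool pointing down it reaches from about 425 to 950 mm from the base axis. Payload 3.5 kg.
Tool frame: the origin (TCP) lies midway between the tips of the shut fingers; the grasp point (between the pads) lies 19 mm behind it (pinch_z is the distance from the TCP to the grasp point, in mm); z points along the fingers, y is the line along which they close (so a half turn about z gives the same grasp; the last joint's range is limited). The gripper opens to 85 mm and grips with 20 to 120 N. Pads are 22 mm wide; open, the fingers measure 114 mm over their backs; the gripper's body (76 mm by 85 mm) begins 54 mm behind the grasp point. The pads swing forward as they close: fully open they stand 13 mm farther back than shut.
Start: joints at [-1.253, 0.286, 1.577, -0, 1.279, -0.15], TCP at [304.393, -602.454, 231.325] pointing down, gripper open.
Joint ranges: [-2.77, 2.77], [-0.9, 2.22], [0.21, 2.48], [-1.53, 4.67], [0.24, 2.81], [-2.84, 2.84]. Speed limits (rad/s): [2.79, 2.79, 3.14, 3.14, 3.14, 3.14].

INTERFACE

Orientations are given as a unit quaternion [w, x, y, z].
In Python, from station import move_to, movel, goto_joints, move_gripper, sleep, ik, get_obs, read_camera, camera_info, Unreachable, hand_in, pinch_z gives the robot as it stands. Calls block until the motion is done:
- move_to(position, orientation): joint-space move of the TCP to a pose.
- movel(position, rot=None, v=150): straight line of the TCP; rot=None keeps the orientation; v is the mean speed in mm/s.
- goto_joints(angles): joint-space move.
- move_gripper(opening, f_grip=None): finger opening in mm; f_grip is the grip in N (None keeps the last); returns when the fingers have stopped.
- sleep(seconds).
- ik(position, orientation): joint angles nearest the present ones, or None.
- get_obs(): the state.
- read_camera(name): name is "side" or "top" or "wrist"; returns (picture, depth): 400x640x3 uint8, red, green, blue; 400x640 float32, mm along the optical axis (not along the pixel's ray), 0 where there is no reading.
- camera_info(name): a dict with "intrinsics" (3x3 intrinsics, pixels), "R" (3x3) and "t" (3): a world point X has camera coordinates R X + t; the wrist camera has in their place "mount" (4x4, takes a point from camera to tool coordinates, whose origin is the TCP and whose axes are the flange's). Camera axes: x right, y down, z forward; pixel columns grow to the right and rows downward; lengths in mm; the calibration is good to about 2 mm. A picture is of the moment at which its call begins: read the wrist's pose just before it. camera_info takes no time and is no camera call.
A pose or a line that the arm cannot do raises Unreachable and nothing moves.
- hand_in(): hands the job in; it is judged then, once.
The state is a dict: "time": time; "q": joint angles; "qvel": joint speeds; "joint_torque": joint torques, N m; "eef_pos": TCP position; "tcp_rot": TCP orientation; "force": force on the tool from outside, world axes, zero at the start; "wrist_torque": the same for the moment, N m; "grip_width": finger opening in mm; "grasp_force": force on a finger pad.
Only numpy, scipy, OpenCV 4.12 (cv2) and the standard library are available. Lean on these libraries where they do the work, as an engineer would, in place of code of your own. Each camera call takes 0.05 s, during which the arm holds its last target. There are 200 camera calls.

TASK

Make the pressure vessel on the sealing stand ready for its leak test. First select the programme: roll the black wheel up, ridge by ridge, until the red ridge stands on top. Then seal the vessel by turning the torque handle clockwise (seen from above) and stop at the first click: the handle must click exactly once, never a second time. Leave the other things on the bench where they are.

Things in the scene. Friction and masses are not known exactly. Their poses are not given: they have to be found in the camera images.
- stand: Grey sealing stand, fixed; base plate 170x300 mm, 12 thick; origin on the worktop under the hub axis, x away from the robot, y to the left. Steel vessel (flange 128 wide, up to 72 high) with blue hub and torque handle at the origin; black programme wheel at y = -150 mm. The hub holds a slip clutch. The wheel only selects the test programme; it does not alter the clutch.
- wheel_axle (a point): Centre of the black programme wheel, 56 mm above the worktop; axle level along this point's y. Drum radius 40, width 44; 8 ridges across it, 45 degrees apart, 6 thick, crests at radius 52 (mm), one red, the others silver. At rest a ridge stands exactly on top (crest 108 above the worktop). Grey cheeks 8 thick, 29 either side of the wheel's middle, reach up to 78, their white index marks to 85.
- programme_wheel (a joint): Turn of the wheel, rad. 0 at the start: red ridge faces the robot, level with the axle. Grows as it is rolled up (top goes away from the robot); at 1.571 the red ridge is on top. Snaps from ridge to ridge (0.785): past half-way it falls into the next notch, short of it back. About 2 to 3 N on a crest moves it. Turns either way, -0.3 to 3.3.
- hub (a point): Upright axis of the torque handle, at the height of the handle's centre line, 102 mm above the worktop, in the middle of the blue hub (58 mm wide, top 119 mm above the worktop). The handle tightens clockwise seen from above, that is from pointing at the robot or left towards pointing away from it.
- grip (a point): Middle of the handle's black rubber grip, on its centre line, 135 mm out from the hub axis, 102 above the worktop; x points outward along the handle. Grip round, 26 to 28 thick, 96 to 172 mm out; free below. The spindle first turns with light friction (about 3 N at the grip) by 17 to 34 degrees, different each time and not visible, then stops; from there the clutch takes the load (see joint handle).
- handle (a joint): Slip of the handle against its spindle, rad, clockwise. 0 until the spindle stops; then the force at the grip climbs within 3 degrees to some 8 to 14 N, the clutch lets go near 0.05, the force drops to about a third, and past 0.09 the handle falls into the next notch at 0.175: one click (24 mm at the grip). Short of 0.09 it falls back. Past 0.26 it has clicked a second time.
- specimen_cup: Bystander: clear specimen cup with red lid, 67x67x68 mm, standing on the worktop; origin under its middle.
- buffer_bottle: Bystander: white bottle with red cap, 45x45x113 mm, standing on the worktop; origin under its middle.
- timer: Bystander: flat white timer with three coloured buttons, 66x66x19 mm, standing on the worktop; origin under its middle.
- tube_rack: Bystander: yellow tube rack, empty, 56x150x62 mm, standing on the worktop; origin under its middle.
- slide_box: Bystander: blue slide box, closed, 90x162x42 mm, standing on the worktop; origin under its middle.
- wash_bottle: Bystander: white dropper bottle with red tip, 53x53x123 mm, standing on the worktop; origin under its middle.
- petri_dish: Bystander: petri dish with pink filling, 60x60x15 mm, standing on the worktop; origin under its middle.

How it is judged (in metres and radians):
On the way, in this order (a step that is already met when the one before it is completed fails the run):
1. the programme wheel rests with its red ridge on top (value of joint programme_wheel between 1.42 and 1.72 rad), for 0.3 s.
2. with the wheel still so set, the torque handle has clicked once (all of step 1 and value of joint handle above 0.125 rad), for 0.2 s.
At the end, for the whole second after the job is handed in: The programme wheel rests in the notch with its red ridge on top (1.571 rad, within 0.15), and the handle rests one click on (slip 0.175 rad, within 0.05), both still (all of step 2 and value of joint handle below 0.225 rad and velocity of joint handle between -0.05 and 0.05 rad/s and velocity of joint programme_wheel between -0.05 and 0.05 rad/s); the robot touches nothing.
It fails at once if the torque handle clicks a second time (slip past 0.26 rad) (value of joint handle above 0.26 rad).
It fails at once if a bystander is shoved more than 30 mm or tipped over (distance of any of specimen_cup, buffer_bottle, timer, tube_rack, slide_box, wash_bottle, petri_dish from where it was at the start of the episode above 0.03 m or angle between any of specimen_cup, buffer_bottle, timer, tube_rack, slide_box, wash_bottle, petri_dish's own z axis and vertical above 0.5 rad).
It also fails if it takes over 67 s, if anything falls off the work surface, if the arm or the gripper's body presses on something with over 40 N, if the wrist force passes 120 N, or if a joint passes its speed limit or range.

## Working session

There is one attempt and no reset: what is moved stays moved. The work goes in short steps, each a Python script; the robot and the scene stay as the last script left them, time stands still between calls to the robot, and variables do not carry over. Pictures are saved under pics/ and viewed, at most 10 in all, crops included, and the job is handed in when it is done.

```bash
mkdir -p pics; ls
python3 - <<'E'
from station import *
import cv2,numpy as np
for n in("top","side"):
    p,d=read_camera(n); cv2.imwrite(f"pics/{n}0.png",p[:,:,::-1]); np.save(f"{n}0.npy",d)
    i=camera_info(n); print(n,i)
o=get_obs(); print(o["time"],o["force"],o["tcp_rot"],pinch_z)
E
```

```text
pics
top {'intrinsics': array([[411.30288745,   0.        , 321.92644471],
       [  0.        , 411.30288745, 201.17987935],
       [  0.        ,   0.        ,   1.        ]]), 'R': array([[ 0.00256153, -0.99999585, -0.00132056],
       [-0.99843926, -0.00248387, -0.05579323],
       [ 0.05578972,  0.00146142, -0.99844147]]), 't': array([  82.3745222 ,  561.50615605, 1270.80438766])}
side {'intrinsics': array([[508.53558066,   0.        , 320.73011427],
       [  0.        , 508.53558066, 199.61965488],
       [  0.        ,   0.        ,   1.        ]]), 'R': array([[-0.64063287, -0.76770244,  0.01491617],
       [-0.65670139,  0.53773099, -0.52876145],
       [ 0.39791056, -0.34853744, -0.8486394 ]]), 't': array([ 436.59420069,  377.45729315, 1662.10919264])}
0.1 [-0.40126166  0.55033127 -1.25636147] [-1.09211865e-03  9.72765625e-01  2.31788344e-01 -1.01836326e-04] 18.700000000000003
```

View pics/top0.png

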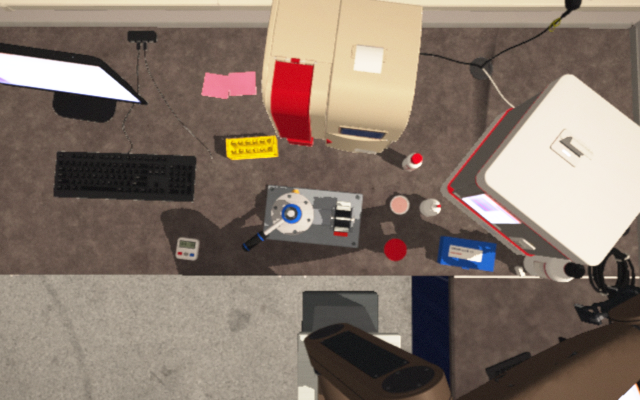

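View pics/side0.png

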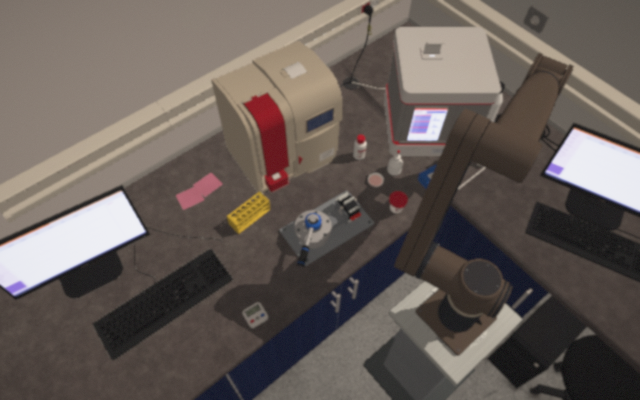

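The top view shows the stand: plate about (265–362, 187–247), hub (291,213), grip (253,241), wheel (343,217). The side view agrees. Next I'll compute coarse poses.

```bash
cat > h.py <<'E'
from station import *
import cv2,numpy as np
from scipy.spatial.transform import Rotation as Ro
def quat(M): q=Ro.from_matrix(M).as_quat(); return [q[3],q[0],q[1],q[2]]
def mat(q): return Ro.from_quat([q[1],q[2],q[3],q[0]]).as_matrix()
def down(psi): # tool z down, tool y at world yaw psi
    y=np.array([np.cos(psi),np.sin(psi),0]);z=np.array([0,0,-1.]);return quat(np.c_[np.cross(y,z),y,z])
def cam(n,o=None):
    i=camera_info(n);K=i["intrinsics"]
    if n=="wrist":
        M=np.eye(4);M[:3,:3]=mat(o["tcp_rot"]);M[:3,3]=o["eef_pos"];M=M@i["mount"];return K,M[:3,:3],M[:3,3]
    return K,i["R"].T,-i["R"].T@i["t"]
def onplane(c,px,z):
    K,R,t=c;px=np.atleast_2d(px).astype(float);r=(np.c_[px,np.ones(len(px))]@np.linalg.inv(K).T)@R.T
    return t+r*((z-t[2])/r[:,2])[:,None]
def cloud(c,d):
    K,R,t=c;v,u=np.indices(d.shape);r=np.stack([u,v,np.ones_like(u)],-1)@np.linalg.inv(K).T
    return (r*d[...,None])@R.T+t
E
python3 - <<'E'
from h import *
p=cv2.imread("pics/top0.png");d=np.load("top0.npy");c=cam("top");P=cloud(c,d)
hsv=cv2.cvtColor(p,cv2.COLOR_BGR2HSV)
roi=np.zeros(d.shape,bool);roi[180:255,235:370]=1
Z=P[...,2]
pl=roi&(Z>7)&(Z<130)&(np.abs(Z-12)<5)
cnt=np.argwhere(pl)[:,::-1];X=onplane(c,cnt,12)
r=cv2.minAreaRect(X[:,:2].astype(np.float32));print("plate",r)
bl=roi&(hsv[...,0]>100)&(hsv[...,0]<130)&(hsv[...,1]>120)&(hsv[...,2]>80)
px=np.argwhere(bl)[:,::-1];print("blue",len(px),px.min(0),px.max(0),Z[bl].min(),np.median(Z[bl]),onplane(c,px,115).mean(0))
g=roi&(Z>75)&(Z<125);px=np.argwhere(g)[:,::-1];
s=px[:,0]<278;print("handle",onplane(c,px[s],112).round()[::6])
w=roi&(Z>75)&(np.indices(d.shape)[1]>325);print("wheel",P[w].mean(0),P[w].min(0),P[w].max(0))
for n in[(396,248),(399,204),(430,207),(187,248)]:print(n,P[n[1],n[0]].round())
cv2.imwrite("pics/c0.png",cv2.resize(p[175:265,230:375],None,fx=5,fy=5,interpolation=2))
E
```

```text
plate ((513.8793334960938, 146.2437744140625), (228.42405700683594, 413.926025390625), 0.13861435651779175)
blue 184 [245 204] [300 247] -1.4845942969548105 115.83601815762916 [511.81100169 183.04434276 115.        ]
handle [[562. 214. 112.]
 [547. 225. 112.]
 [539. 222. 112.]
 [536. 216. 112.]
 [530. 216. 112.]
 [524. 225. 112.]
 [521. 216. 112.]
 [516. 222. 112.]
 [513. 219. 112.]
 [507. 222. 112.]
 [501. 225. 112.]
 [495. 216. 112.]
 [493. 213. 112.]
 [487. 227. 112.]
 [484. 233. 112.]
 [484. 216. 112.]
 [481. 225. 112.]
 [478. 239. 112.]
 [478. 222. 112.]
 [475. 236. 112.]
 [472. 248. 112.]
 [472. 230. 112.]
 [469. 250. 112.]
 [469. 233. 112.]
 [467. 250. 112.]
 [464. 271. 112.]
 [464. 253. 112.]
 [461. 273. 112.]
 [461. 256. 112.]
 [458. 273. 112.]
 [458. 256. 112.]
 [455. 276. 112.]
 [455. 259. 112.]
 [452. 285. 112.]
 [452. 268. 112.]
 [452. 250. 112.]
 [449. 276. 112.]
 [449. 259. 112.]
 [446. 288. 112.]
 [446. 270. 112.]
 [446. 253. 112.]
 [443. 282. 112.]
 [444. 265. 112.]
 [441. 296. 112.]
 [441. 279. 112.]
 [441. 262. 112.]
 [438. 290. 112.]
 [438. 273. 112.]
 [435. 305. 112.]
 [435. 287. 112.]
 [435. 270. 112.]
 [432. 302. 112.]
 [432. 285. 112.]
 [429. 310. 112.]
 [429. 293. 112.]
 [429. 276. 112.]
 [426. 302. 112.]
 [426. 284. 112.]
 [423. 307. 112.]
 [423. 290. 112.]
 [421. 305. 112.]
 [421. 287. 112.]
 [418. 296. 112.]
 [415. 302. 112.]
 [412. 299. 112.]]
wheel [505.35328683  27.37845832 123.76072762] [466.52620446  -8.93974427  75.09394064] [ 543.60687385   81.91171151 1300.26082452]
(396, 248) [ 419. -137.   69.]
(399, 204) [ 553. -157.   16.]
(430, 207) [ 541. -237.   80.]
(187, 248) [415. 502.  17.]
```

View pics/c0.png

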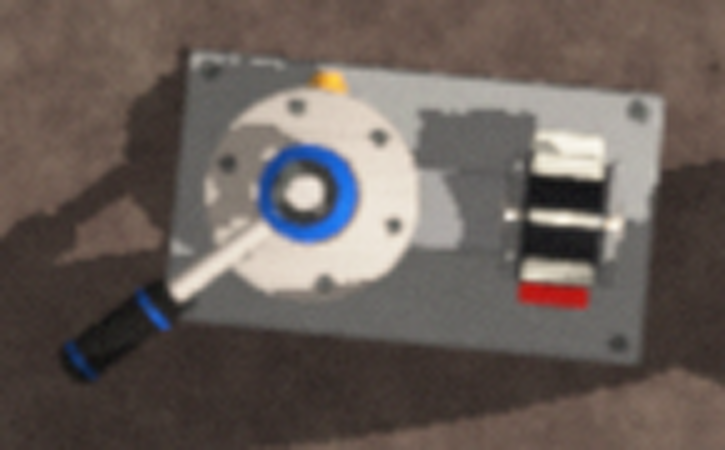

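The crop shows the hub at about px (291.6,213.6), the grip end at (246,247), and the wheel index marks at (332,217.8) and (354,219.8). The plate yaw is about -5.5°. I'll check clearance for the move and then take close wrist views.

Run:
```python
from h import *
d=np.load("top0.npy");c=cam("top");P=cloud(c,d)[:270]
Z=P[...,2];m=(Z>100)&(Z<700)
Q=P[m];az=np.degrees(np.arctan2(Q[:,1],Q[:,0]));r=np.hypot(Q[:,0],Q[:,1])
for a in range(-80,60,10):
    s=(az>=a)&(az<a+10)
    if s.any():
        k=np.argsort(r[s])[:len(r[s])//20+1];print(a,r[s].min().round(),Q[s][k].max(0).round(),Q[s][:,2].max().round())
H=onplane(c,[[291.6,213.6]],117)[0];G=onplane(c,[[246.4,247.4]],105)[0]
W=onplane(c,[[332,217.8],[354.4,219.8]],85);print(H,G,W,np.degrees(np.arctan2(*(G-H)[1::-1])))
print(camera_info("wrist"))
q=ik([470,90,400],down(np.pi/2-0.1));print(q); q=ik([470,90,400],down(-np.pi/2-0.1));print(q)
```

```text
-60 647.0 [ 419. -496.  365.] 367.0
-50 635.0 [ 491. -409.  366.] 370.0
-40 634.0 [ 548. -331.  367.] 433.0
-30 593.0 [ 585. -244.  366.] 368.0
-20 692.0 [ 682. -175.  120.] 251.0
-10 700.0 [708.  -0. 351.] 448.0
0 494.0 [722.  54. 353.] 447.0
10 521.0 [730. 193. 342.] 428.0
20 513.0 [495. 261. 118.] 250.0
30 509.0 [458. 317. 120.] 339.0
40 1137.0 [884. 757. 302.] 342.0
[519.63522028 170.79420359 117.        ] [421.83680021 301.82375434 105.        ] [[508.35236114  53.82237518  85.        ]
 [502.62147222 -12.29595647  85.        ]] 126.73708796655328
{'intrinsics': array([[282.87877761,   0.        , 321.41933862],
       [  0.        , 282.87877761, 198.80859298],
       [  0.        ,   0.        ,   1.        ]]), 'mount': array([[-4.72494784e-04, -9.55269812e-01, -2.95735294e-01,
         7.54076644e+01],
       [ 9.99999447e-01, -1.73365272e-04, -1.03769796e-03,
        -7.02285331e-01],
       [ 9.40011306e-04, -2.95735620e-01,  9.55269365e-01,
        -1.42828315e+02],
       [ 0.00000000e+00,  0.00000000e+00,  0.00000000e+00,
         1.00000000e+00]])}
[-2.32453155e-02 -2.38571683e-01  1.81085746e+00 -4.44089210e-16
  1.56930687e+00 -1.49404164e+00]
[-2.32453155e-02 -2.38571683e-01  1.81085746e+00 -4.44089210e-16
  1.56930687e+00  1.64755101e+00]
```

Run:
```python
from h import *
q0=get_obs()["q"];R=down(np.pi/2-0.095)
qt=ik([470,90,400],R)
goto_joints([q0[0],*qt[1:5],q0[5]]); goto_joints(qt)
move_gripper(0)
movel([460,110,270])
o=get_obs();p,d=read_camera("wrist");cv2.imwrite("pics/w1.png",p[:,:,::-1]);np.save("w1.npy",d);np.save("w1o.npy",np.r_[o["eef_pos"],o["tcp_rot"]])
print(o["time"],o["eef_pos"],o["force"],o["grip_width"])
```

```text
4.9167 [460.67383373 109.94699938 271.19655323] [ 0.52270691 -0.50409197 -0.0289579 ] -0.24371013505294414
```

View pics/w1.png

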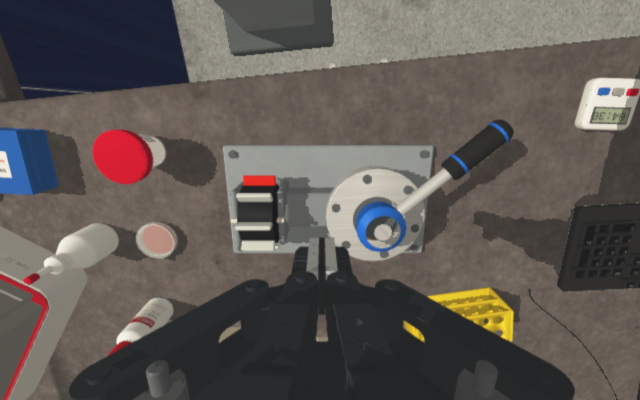

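The wrist view (image up is towards the robot) shows the hub at (382,226), the grip from (455,168) to (505,127), and the wheel's top ridge at (257,222) with red at (260,181). I'll turn these into points using depth.

Run:
```python
from h import *
p=cv2.imread("pics/w1.png");d=np.load("w1.npy");v=np.load("w1o.npy");c=cam("wrist",{"eef_pos":v[:3],"tcp_rot":v[3:]})
P=cloud(c,d);Z=P[...,2];U=np.indices(d.shape)[1];V=np.indices(d.shape)[0]
w=(U>225)&(U<292)&(V>170)&(V<260)&(Z>100)&(Z<116)
print("topridge",w.sum(),P[w].mean(0),P[w].min(0),P[w].max(0),"px",U[w].min(),U[w].max(),V[w].min(),V[w].max())
k=(U>350)&(U<410)&(V>190)&(V<260)&(Z>112)&(Z<126);r=cv2.minEnclosingCircle(P[k][:,:2].astype(np.float32))
print("hub",r,P[k].mean(0))
hsv=cv2.cvtColor(p,cv2.COLOR_BGR2HSV)
b=(hsv[...,0]>100)&(hsv[...,0]<125)&(hsv[...,1]>150)&(hsv[...,2]>100)&(U>430)&(U<530)&(V>110)&(V<190)
n,l,s,ce=cv2.connectedComponentsWithStats(b.astype(np.uint8))
for i in range(1,n):
    if s[i,4]>8: print("ring",ce[i],P[l==i].mean(0),onplane(c,ce[i],110))
g=(U>440)&(U<520)&(V>110)&(V<190)&(Z>80)&(Z<125)
X=P[g];L=cv2.fitLine(X[:,:2].astype(np.float32),cv2.DIST_L2,0,.01,.01).ravel();print("grip",L,np.degrees(np.arctan2(L[1],L[0])),X.mean(0),X[:,2].max())
# plate
pl=(U>215)&(U<440)&(V>140)&(V<258)&(abs(Z-12)<4);print("plate",cv2.minAreaRect(P[pl][:,:2].astype(np.float32)),np.median(Z[pl]))
```

```text
topridge 232 [506.0541255   26.30269599 106.10521167] [502.24976886   4.05019043 100.02322676] [510.90669315  46.11347181 109.53528219] px 235 271 223 229
hub ((521.1298217773438, 174.27146911621094), 28.437267303466797) [516.85284128 172.84086294 116.56287629]
ring [500.18 130.14] [421.63502295 300.94399132 112.22369305] [[421.92358069 302.32719477 110.        ]]
ring [460.04494382 162.34831461] [450.88331062 259.39307367 115.81350297] [[452.15601757 262.17861216 110.        ]]
grip [  0.6114646   -0.79127175 440.07816    277.52628   ] -52.304516 [440.07814287 277.52627072 111.17965187] 117.0934160583194
plate ((515.13330078125, 114.81961059570312), (299.1855773925781, 168.33485412597656), 84.53960418701172) 11.930113369667964
```

```bash
cat >> h.py <<'E'
A=np.radians(-5.46);e=np.array([np.cos(A),np.sin(A),0]);W=np.array([506.3,24,0]);H=np.array([520.8,172.5,0])
def roll():
    at=lambda u,z:list(W+u*e+[0,0,z])
    movel(at(-20,135)); movel(at(-20,100),v=80)
    print("down",get_obs()["force"].round(1))
    for u in range(-16,18,4):
        movel(at(u,100),v=60); print(u,get_obs()["force"].round(1),get_obs()["eef_pos"].round(1))
    movel(at(22,112),v=60); movel(at(22,145))
E
python3 - <<'E'
from h import *
roll()
movel(list(W-70*e+[0,0,230]));sleep(.2)
o=get_obs();p,d=read_camera("wrist");cv2.imwrite("pics/w2.png",p[:,:,::-1][80:330,150:500]);print(o["time"],o["force"])
E
```

```text
down [-0.1  0.5  0.1]
-16 [ 0.3  0.3 -0.3] [491.2  25.4 100.7]
-12 [-0.  -0.4 -1.1] [494.6  25.1 100.1]
-8 [-3.4 -0.   1.7] [497.7  24.9  99.9]
-4 [-3.6  0.7  2.1] [501.4  24.5  99.7]
0 [-4.8 -0.3  0.5] [505.1  24.2  99.3]
4 [-4.1  0.7 -1.7] [508.8  23.8  98.7]
8 [-3.4 -0.1 -1.1] [513.   23.4  98.6]
12 [-1.2  0.1 -0.2] [518.5  22.8  99.7]
16 [-0.   0.4  0.7] [524.3  22.1 101.1]
10.95 [-0.70220444  0.2541974   0.08975708]
```

View pics/w2.png

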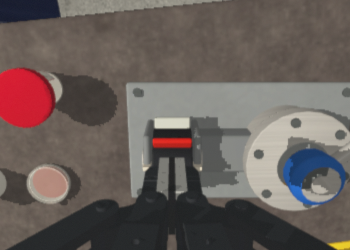

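The wheel has moved one notch: red is now at (172,142), one ridge short of the top. I'll roll it again.

Run:
```python
from h import *
roll()
movel(list(W-70*e+[0,0,230]));sleep(.2)
o=get_obs();p,d=read_camera("wrist");cv2.imwrite("pics/w3.png",p[:,:,::-1][80:330,150:500]);print(o["time"],o["force"])
P=cloud(cam("wrist",o),d);h=cv2.cvtColor(p,cv2.COLOR_RGB2HSV)
m=((h[...,0]<8)|(h[...,0]>172))&(h[...,1]>160)&(np.linalg.norm(P[...,:2]-W[:2],axis=-1)<70);print(m.sum(),P[m].mean(0),P[m].min(0),P[m].max(0))
```

```text
down [0.4 1.3 0.4]
-16 [-0.5  1.2  0.2] [491.2  25.4 100.7]
-12 [-1.5  0.5  0.4] [494.5  25.2 100.1]
-8 [-2.2  1.7  1.9] [497.8  24.9  99.9]
-4 [-4.5  0.7  2.4] [501.5  24.6  99.7]
0 [-4.8  0.3  0.5] [505.2  24.2  99.3]
4 [-3.7  0.9 -1. ] [508.8  23.9  98.7]
8 [-2.9  0.2 -0.5] [513.   23.4  98.6]
12 [-1.3  0.2  0.1] [518.6  22.8  99.7]
16 [-0.  -0.5  0.7] [524.3  22.1 101.1]
16.625 [-0.28954336 -0.68934202 -0.06485667]<stdin>:6: RuntimeWarning: Mean of empty slice.
  ret = um.true_divide(
Traceback (most recent call last):
ValueError: zero-size array to reduction operation minimum which has no identity
```

View pics/w3.png

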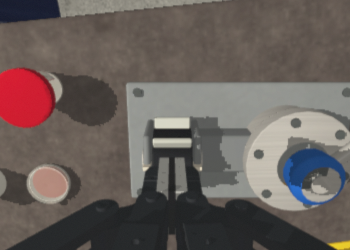

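The top ridge is hidden behind the fingers, so I'll check it from the handle pre-pose before pushing.

```bash
cat >> h.py <<'E'
def hp(deg,z=85,back=25):
    th=np.radians(deg);r=np.array([np.cos(th),np.sin(th),0]);t=np.array([np.sin(th),-np.cos(th),0])
    return list(H+135*r-back*t+[0,0,z]),down(th),t
E
python3 - <<'E'
from h import *
p_,r_,t=hp(137,200);move_to(p_,r_);sleep(.2)
o=get_obs();p,d=read_camera("wrist");cv2.imwrite("pics/w4.png",p[:,:,::-1]);print(o["time"],o["q"],o["force"])
p,d=read_camera("top");cv2.imwrite("pics/t4.png",cv2.resize(p[175:265,230:375,::-1],None,fx=4,fy=4,interpolation=2))
E
```

```text
17.7583 [ 3.29238751e-01 -1.40109634e-01  2.08684008e+00 -2.20256795e-04
  1.19422493e+00 -2.05899095e+00] [0.03703159 1.29229255 0.20720612]
```

View pics/w4.png

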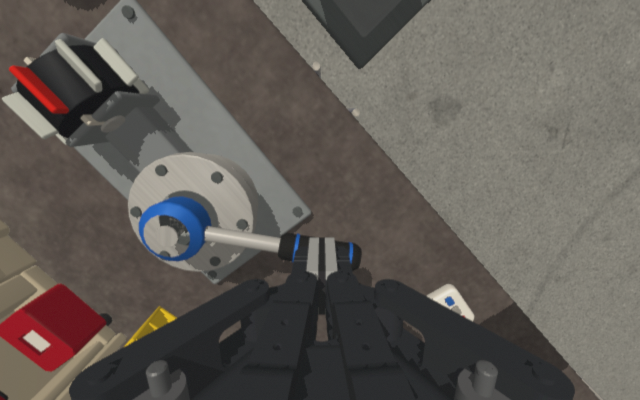

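View pics/t4.png

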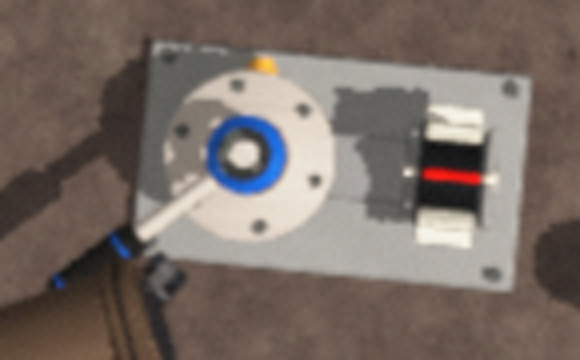

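Red now stands on top, at (452,177) in the top crop, in line with the index marks. The fingertips are behind the grip, so I'll descend and push.

Run:
```python
from h import *
p_,r_,t=hp(137);movel(p_,rot=r_,v=120)
def step(a,v):
    p_,r_,t=hp(a);movel(p_,rot=r_,v=v);f=np.mean([-(get_obs()["force"]@t)]+[(sleep(.01),-(get_obs()["force"]@t))[1] for _ in range(3)])
    x=get_obs()["eef_pos"]-H
    ang=np.degrees(np.arctan2(x[1],x[0])-np.arctan2(-25*-1,135)*-1) if 0 else np.degrees(np.arctan2(x[1],x[0])-np.arctan2(25,135))
    print(f"{a:.2f} {ang:.2f} F={f:.2f}");return f,ang
a=137.;f0=step(a,60)[0];n=0
while a>84:
    a-=1.;f,g=step(a,50)
    if f-f0>6.5: break
a1=a;pk=f;done=False
while a>a1-8.5:
    a-=.4;f,g=step(a,25);pk=max(pk,f)
    if pk-f0>7 and f-f0<1.2: done=True;break
print("done",done,a1,a,pk-f0,get_obs()["time"],get_obs()["force"])
```

```text
137.00 136.87 F=-0.24
136.00 135.96 F=0.63
135.00 135.01 F=-0.06
134.00 134.00 F=0.36
133.00 133.00 F=-0.10
132.00 132.01 F=0.26
131.00 131.01 F=-0.09
130.00 130.00 F=-0.07
129.00 129.01 F=-0.49
128.00 128.01 F=0.21
127.00 127.00 F=0.11
126.00 126.01 F=-0.01
125.00 125.15 F=1.22
124.00 124.17 F=2.42
123.00 123.01 F=2.05
122.00 121.94 F=2.17
121.00 120.91 F=2.98
120.00 119.89 F=2.53
119.00 118.92 F=2.60
118.00 117.92 F=2.40
117.00 116.93 F=2.38
116.00 115.92 F=2.99
115.00 114.93 F=2.55
114.00 113.92 F=2.14
113.00 112.93 F=2.47
112.00 111.91 F=2.79
111.00 110.91 F=2.41
110.00 109.91 F=2.25
109.00 108.92 F=2.83
108.00 107.91 F=2.74
107.00 107.08 F=3.72
106.00 106.41 F=5.43
105.00 105.80 F=7.10
104.60 105.59 F=8.51
104.20 105.34 F=9.12
103.80 105.09 F=9.52
103.40 104.81 F=10.46
103.00 104.53 F=10.90
102.60 104.25 F=11.59
102.20 103.96 F=12.03
101.80 103.63 F=12.32
101.40 103.28 F=12.51
101.00 102.85 F=12.55
100.60 102.33 F=11.57
100.20 101.54 F=9.47
99.80 100.50 F=6.57
99.40 99.13 F=1.44
99.00 98.50 F=0.03
done True 105.0 98.99999999999991 12.792352368419666 32.1667 [ 0.22824173 -0.46205761  0.12552844]
```

The force peaked and then dropped to zero, which means one click. I'll back off and check.

Run:
```python
from h import *
p_,r_,t=hp(108);movel(p_,rot=r_,v=80)
movel(p_[:2]+[230],v=150);sleep(.3)
o=get_obs();p,d=read_camera("wrist");cv2.imwrite("pics/w5.png",p[:,:,::-1]);P=cloud(cam("wrist",o),d)
Q=P-H;r=np.hypot(Q[...,0],Q[...,1]);m=(r>92)&(r<172)&(P[...,2]>85)&(P[...,2]<125)&(Q[...,1]>60)
X=P[m];print(o["time"],o["force"],m.sum(),X.mean(0),"angle",np.degrees(np.arctan2(X[:,1]-H[1],X[:,0]-H[0])).mean())
```

```text
34.0 [-0.09204846 -0.36363716 -0.04409008] 1481 [495.98949288 300.88006397 110.61206542] angle 100.88843067949453
```

View pics/w5.png

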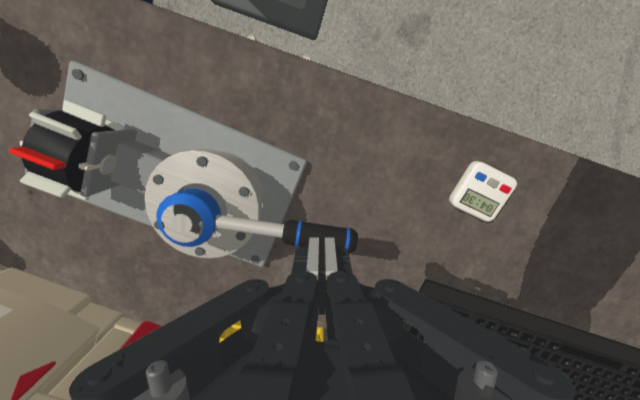

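The handle rests at about 100°. The spindle stopped at about 110°, so this is one click on. The red ridge at (37,158) is still on top, and the arm is clear of everything.

```bash
python3 -c "
from station import *
print(hand_in())"
```

```text
the job is handed in; nothing more can be done
None
```

The job is handed in: the red ridge stands on top of the wheel and the handle was turned clockwise to a single click. The force peaked at about 12.8 N, then dropped to zero, and the handle came to rest about 10° past the spindle stop. The verdict was not shown.

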